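# Put the food tin away in its tidy

## Robot

A 6-joint arm with a two-finger parallel gripper is mounted at the origin on a cart in front of the work surface, level with it; the furniture and walls round the work are solid. World frame = base frame: x ahead of the robot, y to its left, z up, the work surface at z = 0. Lengths are in m, angles in rad, forces in N, time in s.
With the tool pointing down it reaches from about 0.35 to 0.85 m from the base axis. Payload 8.1 kg.
Tool frame: the origin (TCP) lies on the centre line of the jaws, within the pads' length; the fingertips stand 25 mm ahead of it and the grasp point (between the pads) lies 6 mm ahead of it (r.finger_overhang is the distance from the TCP to the fingertips, in m); z points along the fingers, y is the line along which they close (so a half turn about z gives the same grasp; the last joint's range is limited). The gripper opens to 85 mm and grips with 20 to 120 N. Pads are 22 mm wide; open, the fingers measure 114 mm over their backs; the gripper's body (76 mm by 85 mm) begins 54 mm behind the grasp point. The pads swing forward as they close: fully open they stand 13 mm farther back than shut.
Start: joints at [1.079, 0.13, 1.488, -0, 1.523, -0.085], TCP at [0.237, 0.551, 0.236] pointing down, gripper open.
Joint ranges: [-2.96, 2.96], [-0.89, 2.26], [0.02, 2.5], [-1.34, 4.48], [0, 2.73], [-2.66, 2.66]. Speed limits (rad/s): [2.39, 2.39, 2.79, 3.14, 3.14, 3.14].

## Interface

Orientations are given as a rotation vector (axis times angle).
In Python, from station import telemetry, vision, r gives the robot as it stands.
- The arm moves only by the tool arm_command, never from a script. Its arguments are lists of equal length, an entry for each row: "slide": the shift along the tool's x, y, z in mm, a list of three; "turn": the turn about the tool's z in degrees. A call has 1 to 5 rows; each row shifts and turns the commanded pose from where the row before left it, along the tool's axes as they then stand; what a row does not reach is not made up. A row lasts 1/8 s, in which the tool goes at most 62.5 mm and 10.7 degrees, less where a joint would pass 70% of its speed; a pose out of reach is approached as far as the arm can. A call with a gripper value outside its range is refused whole. "jaw" is the finger opening in mm, from 0 to 85.4, set as the call begins (left out, the last holds). The fingers move at their own pace and stop on an object; "force" is the grip in N (left out, the last holds). Time passes only in rows, so rows that do not move let the fingers close. It gives the time, the measured TCP pose, the force, the opening and the grip force at its end, in the units of the state.
- telemetry.get_state(): the state, without advancing time (a new reading comes with each control period).
- vision.snapshot(name): name is "scene" or "top" or "wrist"; returns a dict with "pixels" (400x640x3 uint8, red, green, blue), "fx", "fy", "cx", "cy" (pixels), "R" (3x3) and "t" (3): a world point X has camera coordinates R X + t. Camera axes: x right, y down, z forward; pixel columns grow to the right and rows downward; lengths in m; the calibration is good to about 2 mm. A picture is of the moment at which its call begins. There is no depth.
- r.finish_job(): hands the job in; it is judged then, once.
The state is a dict: "time_s": time; "joint_pos": joint angles; "joint_velocities": joint speeds; "joint_efforts": joint torques, N m; "tool_pos": TCP position; "tcp_rot": TCP orientation; "wrist_force": force on the tool from outside, world axes, zero at the start; "moment": the same for the moment, N m; "opening": finger opening in m; "gripper_force": force on a finger pad.
Only numpy, scipy, OpenCV 4.12 (cv2) and the standard library are available. Lean on these libraries where they do the work, as an engineer would, in place of code of your own. Each camera call takes 0.05 s, during which the arm holds its last target. There are 200 camera calls.

## Task

Put the food tin away: push it across the worktop with the fingertips, through the narrow gap between the two posts of the wooden tin tidy, until it stands wholly inside, behind the posts. Push gently, let the tin slide upright on the worktop without pinching or lifting it, and leave the beaker, the timer and the jars where they are.

Things in the scene. Friction and masses are not known exactly. Their poses are not given: they have to be found in the camera images.
- food_tin: Closed round food tin, printed paper band, bare metal lid, upright on the worktop to the right of the tidy: 75.4 mm diameter, 58 mm high, about 0.25 kg, slides freely. Origin: centre of its underside, z up. (A wall cabinet overhangs the back of the worktop from x = 0.5 m on, y = -0.2 to 0.38 m, underside 0.44 m up: keep the wrist low near it.)
- tin_tidy: Low wooden tidy fixed on the worktop, no floor: a tin slides on the worktop itself. Origin: on the worktop, mid-gap between its two round gate posts (22 mm diameter, 52 mm high, centres at x = -51.5 and +51.5 mm; gap 81 mm). y points through the gap into the tidy, z up. Side rails behind: inner faces at x = -47.5 and +47.5 mm, 28 mm high. The mouth faces the world's -y, turned up to 0.35 rad.
- tidy_back (a point): Point on the worktop at the middle of the inner face of the tidy's back rail (36 mm high), 120 mm in from the line of the posts. A tin touching this rail has its centre 82 mm in from that line; a tin whose near edge is level with the back of the posts has it 49 mm in.
- steel_beaker: Small open steel beaker, 61 mm diameter, 65 mm high, a loose bystander to the left of the tidy or beyond the tin (it may have changed places with the timer). Origin: centre of its underside.
- kitchen_timer: Round wind-up timer, cream base and domed dial, 62 mm diameter, 43 mm high, a loose bystander beyond the tin or to the left of the tidy (it may have changed places with the beaker). Origin: centre of its underside.
- lidded_jar: Glass jar with a dark lid, 60 mm diameter, 80 mm high, a loose bystander beyond the tidy. Origin: centre of its underside.
- spice_jar: Spice jar with a screw cap, 45 mm diameter, 106 mm high, a loose bystander beyond the tidy. Origin: centre of its underside.
There are look-alikes about, which are no part of the job. What is shaped like the food_tin but orange or purple is not meant.

How it is judged:
On the way:
1. the tin stands in the gap between the posts, upright on the worktop (y of food_tin in the frame of tin_tidy between -0.025 and 0.025 m and x of food_tin in the frame of tin_tidy between -0.01 and 0.01 m and height (world z) of food_tin below 0.006 m), for 0.05 s.
At the end, for the whole second after the job is handed in: The food tin stands upright and at rest on the worktop inside the tidy, wholly behind the posts: its centre 46 to 86 mm in from the line of the posts (82 mm is against the back rail) and within 14 mm of the middle of the tidy (y of food_tin in the frame of tin_tidy between 0.046 and 0.086 m and x of food_tin in the frame of tin_tidy between -0.014 and 0.014 m and height (world z) of food_tin between -0.004 and 0.005 m and angle between food_tin's own z axis and vertical below 0.06 rad and linear speed of food_tin below 0.01 m/s); the robot touches nothing.
It fails at once if the tin is lifted more than 8 mm off the worktop (height (world z) of food_tin above 0.008 m).
It fails at once if the tin is tipped more than 0.2 rad (angle between food_tin's own z axis and vertical above 0.2 rad).
It fails at once if the tin is pinched or forced: the fingers bear on it with more than 18 N (contact force between the fingers and food_tin above 18 N).
It fails at once if the beaker, the timer or one of the jars is shifted more than 15 mm (distance of any of steel_beaker, kitchen_timer, lidded_jar, spice_jar from where it was at the start of the episode above 0.015 m).
It also fails if it takes over 51 s, if anything falls off the work surface, if the arm or the gripper's body presses on something with over 40 N, if the wrist force passes 120 N, or if a joint passes its speed limit or range.

## Working session

There is one attempt and no reset: what is moved stays moved. The work goes in short steps, Python scripts to look and compute and a tool call to move; the robot and the scene stay as the last step left them, time stands still between calls to the robot, and variables do not carry over. Pictures are saved under pics/ and viewed, at most 10 in all, crops included, and the job is handed in when it is done.

Besides the shell and the picture viewer there is one more tool, called after ">>>" as a command line: name --pt "numbers of a row" for each row, then --argument value for the rest. arm_command: Moves the arm, as the interface text tells. Its arguments: {"type":"object","properties":{"slide":{"type":"array"},"turn":{"type":"array"},"jaw":{"type":"number"},"force":{"type":"number"}},"required":["slide","turn"]}

```bash
mkdir -p pics; cat > h.py <<'E'
import numpy as np, cv2
from station import telemetry, vision, r
def snap(n,f):
    s=vision.snapshot(n); cv2.imwrite(f'pics/{f}.png',s['pixels'][:,:,::-1]); np.save(f'pics/{f}.npy',s,allow_pickle=True); return s
def load(f): return np.load(f'pics/{f}.npy',allow_pickle=True).item()
def ray(s,u,v,z):
    R=np.array(s['R']);t=np.array(s['t']);c=-R.T@t
    d=R.T@np.array([(u-s['cx'])/s['fx'],(v-s['cy'])/s['fy'],1]); return c+d*(z-c[2])/d[2]
def proj(s,X):
    p=np.array(s['R'])@np.array(X)+np.array(s['t']); return p[0]/p[2]*s['fx']+s['cx'],p[1]/p[2]*s['fy']+s['cy']
E
python3 - <<'E'
from h import *
a=snap('top','top0');b=snap('scene','scene0')
for s in(a,b):
  print(s['fx'],-np.array(s['R']).T@s['t'],np.array(s['R'])[2])
print(telemetry.get_state()['tcp_rot'])
E
```

```text
498.95276662362244 [ 0.11581619 -0.13169938  1.61251919] [ 0.2351177   0.06651996 -0.96968797]
369.622141044428 [-0.09434434 -0.51512595  0.78944581] [ 0.56467413  0.44620165 -0.6942962 ]
[-6.34469731e-01 -3.07637090e+00  2.45826001e-03]
```

View pics/top0.png

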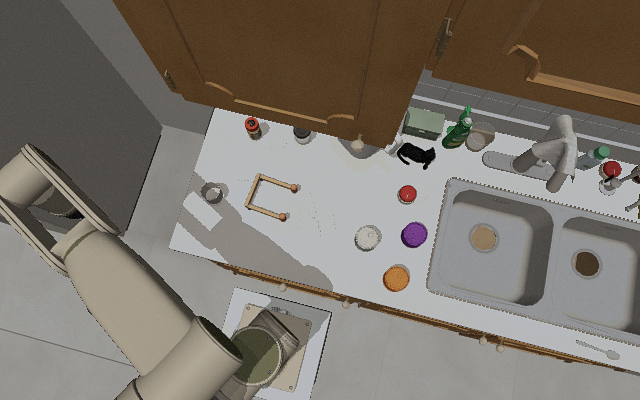

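View pics/scene0.png

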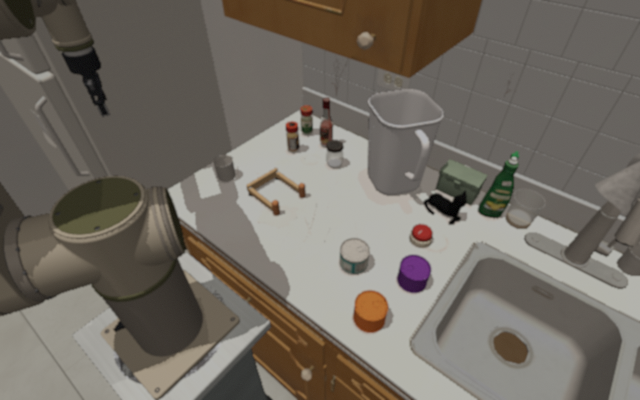

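Top view: tin near (367,237), posts near (295,187) and (283,216), beaker (212,192), timer (408,194). The orange and purple look-alikes are at (397,278) and (415,235).

```bash
python3 - <<'E'
from h import *
a=load('top0'); p=a['pixels']
c=p[150:270,190:440]
cv2.imwrite('pics/crop0.png',cv2.resize(c[:,:,::-1],None,fx=3.2,fy=3.2,interpolation=cv2.INTER_CUBIC))
for n,q,z in[('tin',(367,236),.058),('p1',(295,187),.052),('p2',(283,216.5),.052),('bl',(259,177),.036),('bl2',(249,208),.036),('beak',(213,190),.065),('timer',(408,193),.043),('jar',(302,134),.08)]:
  print(n,ray(a,*q,z).round(3))
hsv=cv2.cvtColor(p,cv2.COLOR_RGB2HSV)
m=((hsv[:,:,0]<20)&(hsv[:,:,1]>80)).astype(np.uint8)
for (u,v) in[(295,187),(283,216)]:
  print(hsv[v-6:v+7,u-7:u+8,1])
E
```

```text
tin [ 0.402 -0.213  0.058]
p1 [0.501 0.049 0.052]
p2 [0.397 0.06  0.052]
bl [0.508 0.174 0.036]
bl2 [0.399 0.176 0.036]
beak [0.422 0.3   0.065]
timer [ 0.576 -0.31   0.043]
jar [0.673 0.071 0.08 ]
[[  3   3   4   3   3   1   5   5   4   4   4   3   4   3   4]
 [  7   5   4   4   5   8   4   5   4   4   4   4   4   4   4]
 [  8   8   7   8   8  12  11   7   5   5   5   4   3   4   4]
 [ 84  30  14   3  46 157 146  33  11  18  17   4   4   5   4]
 [ 92  92  97 153 136 134 129 149  70  13  19  21  17   3   4]
 [ 88  92 100 133 130 125 130 137 131   9  15  17  17   5   4]
 [ 98  86 109 135 123 128 128 142 142  26  13  15  15   5   4]
 [101 105 127 139 131 131 136 138 142  48  13  18  19   5   3]
 [ 14  14  52 157 136 133 136 137 113  51  14  15  16   4   5]
 [  7   8   7 146 167 139 144 139 169  70  13  13   4   4   4]
 [  4   5   7  49 170 160 169 171 127  22   5   4   3   4   4]
 [  5   3   5   7  74 132 150 122  47   8   5   4   3   3   3]
 [  3   3   1  10   7  19  43  36   5   4   5   3   3   4   6]]
[[  4   5   4   3   3   6   4   4   6   6   4   5   4   4   8]
 [  3   3   7   5   5   4   5   5   4   5   3   4   4   6   3]
 [  4   3   5   3   5   8   8   7   4   4   4  15   4   4   3]
 [ 29  13   3   5  46 160 152  96   6  19  19  17  21  22   4]
 [ 96  81  36  79 153 141 130 143 154  26  11  18  19  18   4]
 [ 91  92  95 129 134 128 127 133 140  67  11  11  20  15   4]
 [ 86  90  92 137 130 128 122 130 140 127  13  16  15  17   5]
 [108  89  89 106 133 134 130 137 144 143  56  18  17  14   3]
 [ 50  90 104 117 143 136 132 129 150 150  50  13  11   4   4]
 [ 14   9  16  62 158 147 159 170 155 154  42   4   4   4   3]
 [  1   3   3  11  50 132 175 152 183  69   6   5   3   4   1]
 [  3   1   4   5  11  45 104 108  67  19   4   1   3   4   3]
 [  3   3   3   3   5  10   8   7   7   8   3   3   3   1   3]]
```

View pics/crop0.png

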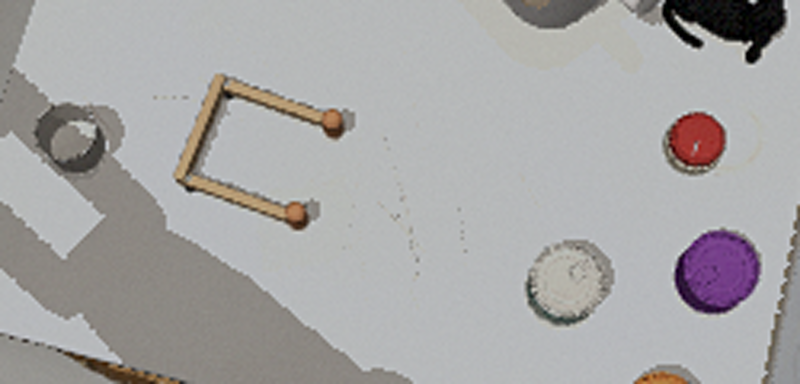

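The crop shows the tin lid centre at crop (571,278), with both posts and both rails visible. Next I'll work out the gate axis and the tool moves.

```bash
python3 - <<'E'
from h import *
from scipy.spatial.transform import Rotation as Ro
a=load('top0'); C=lambda x,y:(x/3.2+190-.3,y/3.2+150-.3)
pr=lambda x,y,z:ray(a,*C(x,y),z)[:2]
p1=pr(333,119,.052);p2=pr(298,212,.052);t=pr(571,278,.058)
print('posts',p1,p2,np.hypot(*(p1-p2)),'mid',(p1+p2)/2,'tin',t,'purple',pr(719,269,.058))
d=p1-p2;print('ang by posts',np.arctan2(d[1],d[0]))
for A,B in[((325,116),(232,86)),((290,210),(192,180))]:
  v=pr(*B,.028)-pr(*A,.028);print('rail ang',np.arctan2(-v[0],v[1]))
v=pr(222,77,.036)-pr(180,180,.036);print('back',np.arctan2(v[1],v[0]),(pr(222,77,.036)+pr(180,180,.036))/2)
# second view check of posts/tin
s=load('scene0')
for n,X in[('p1',(*p1,.052)),('p2',(*p2,.052)),('tin',(*t,.058))]: print(n,proj(s,X))
st=telemetry.get_state();print(Ro.from_rotvec(st['tcp_rot']).as_matrix().round(3),r.finger_overhang,st['opening'])
p=s['pixels'][160:280,240:400];cv2.imwrite('pics/crop1.png',cv2.resize(p[:,:,::-1],None,fx=4,fy=4,interpolation=cv2.INTER_CUBIC))
E
```

```text
posts [0.50021775 0.05282636] [0.39879911 0.06136465] 0.10177741288186672 mid [0.44950843 0.05709551] tin [ 0.40140114 -0.21686683] purple [ 0.44669665 -0.35563415]
ang by posts -0.08399047727388223
rail ang -0.06728731017158192
rail ang -0.04700489554068565
back -0.093669764365552 [0.46108715 0.18256639]
p1 (np.float64(302.09588557585334), np.float64(183.8770443265491))
p2 (np.float64(276.0423709385184), np.float64(201.14629795541975))
tin (np.float64(356.68455148090334), np.float64(248.4687741139566))
[[-0.918  0.396 -0.001]
 [ 0.396  0.918 -0.001]
 [ 0.    -0.002 -1.   ]] 0.025 0.08543260595461309
```

View pics/crop1.png

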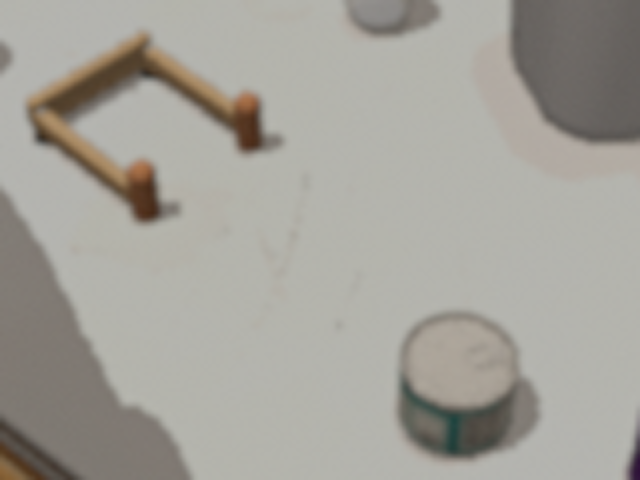

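The two views agree to about 5 mm. The gate mid is about (0.4495, 0.057) with the axis turned about -0.085 rad, and the tin is about (0.402, -0.215). I'll set the jaw to 40 mm as a two-finger cradle and turn the tool x axis along the gate axis.

>>> arm_command --pt "0 0 0" --pt "0 0 0" --pt "0 0 0" --pt "0 0 0" --pt "0 0 0" --turn '[10.2,10.2,10.2,10.2,10.2]' --jaw 40 --force 40

```text
time_s: 0.72
tool_pos: [0.2372, 0.5507, 0.2355]
tcp_rot: [1.905, 2.498, -0.002]
wrist_force: [-0.2, 0.4, 0.6]
opening: 0.0399
gripper_force: 0.0
```

>>> arm_command --pt "0 20 0" --pt "0 20 0" --pt "-30 46 0" --pt "-40 46 0" --pt "-40 46 0" --turn '[10.3,10.3,0,0,0]'

```text
time_s: 1.35
tool_pos: [0.4054, 0.4355, 0.2355]
tcp_rot: [2.314, 2.125, -0.001]
wrist_force: [0.9, 0.8, 0.4]
opening: 0.0397
gripper_force: 0.0
```

>>> arm_command --pt "-50 46 0" --pt "-50 0 0" --pt "-50 0 0" --pt "-50 0 0" --pt "-50 0 0" --turn '[0,0,0,0,0]'

```text
time_s: 1.98
tool_pos: [0.4252, 0.1866, 0.2356]
tcp_rot: [-2.314, -2.124, 0.001]
wrist_force: [0.5, -0.0, 0.5]
opening: 0.0397
gripper_force: 0.0
```

>>> arm_command --pt "-50 0 0" --pt "-50 0 0" --pt "-50 0 0" --pt "-50 0 0" --pt "-50 0 0" --turn '[0,0,0,0,0]'

```text
time_s: 2.6
tool_pos: [0.4038, -0.0623, 0.2359]
tcp_rot: [-2.314, -2.124, -0.0]
wrist_force: [1.6, -0.3, 0.0]
opening: 0.04
gripper_force: 0.0
```

```bash
python3 - <<'E'
from h import *
s=snap('wrist','w0');print(-np.array(s['R']).T@s['t'],np.array(s['R'])[2],s['fx'])
E
```

```text
[0.40952832 0.00573906 0.37400162] [-0.02296451 -0.26927227 -0.96279026] 305.9479993379304
```

View pics/w0.png

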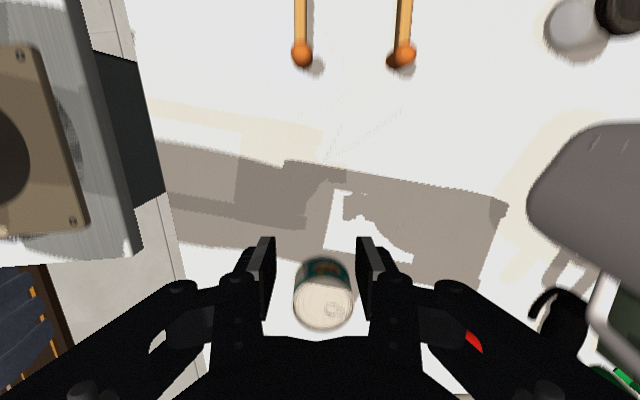

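The wrist view shows post tops near (302,50) and (405,50) and the tin lid near (323,303). The rails run almost vertically, so the tool is aligned with the gate.

```bash
python3 - <<'E'
from h import *
s=load('w0');hsv=cv2.cvtColor(s['pixels'],cv2.COLOR_RGB2HSV)
m=((hsv[:,:,0]<14)&(hsv[:,:,1]>130)).astype(np.uint8)
n,l,st,c=cv2.connectedComponentsWithStats(m[:90])
print([(st[i],c[i].round(1)) for i in range(1,n) if st[i][4]>60])
P=[ray(s,*q,.052)[:2] for q in((302,49),(406,50))]
print(P,P[1]-P[0],sum(P)/2)
for u,v in((304,0),(405,0),(300,36),(401,36)): print(ray(s,u,v,.028))
L=[ray(s,u,v,.058)[:2] for u,v in((293,303),(353,303),(323,277),(323,328))];print(L)
L=np.array(L);print((L[0]+L[1])/2,L[1]-L[0])
E
```

```text
[(array([291,  41,  21,  27, 370], dtype=int32), array([301.7,  54.7])), (array([386,  44,  30,  25, 462], dtype=int32), array([400.8,  56.1]))]
[array([0.40196952, 0.06521166]), array([0.50160046, 0.05567924])] [ 0.09963095 -0.00953242] [0.45178499 0.06044545]
[0.40776073 0.11375402 0.028     ]
[0.5077807  0.10507627 0.028     ]
[0.40056277 0.08190712 0.028     ]
[0.50345722 0.07297561 0.028     ]
[array([ 0.36439101, -0.20908377]), array([ 0.43533945, -0.21527149]), array([ 0.40262179, -0.17773472]), array([ 0.39707027, -0.24705467])]
[ 0.39986523 -0.21217763] [ 0.07094845 -0.00618772]
```

>>> arm_command --pt "-50 3 0" --pt "-50 3 0" --pt "-50 3 0" --pt "-50 0 0" --pt "-20 0 10" --turn '[0,0,0,0,0]'

```text
time_s: 3.28
tool_pos: [0.3943, -0.2831, 0.2261]
tcp_rot: [2.316, 2.121, -0.0]
wrist_force: [0.6, 0.7, 0.6]
opening: 0.0399
gripper_force: 0.0
```

>>> arm_command --pt "0 0 40" --pt "0 0 40" --pt "0 0 40" --pt "0 0 30" --pt "0 0 20" --turn '[0,0,0,0,0]'

```text
time_s: 3.9
tool_pos: [0.3935, -0.2788, 0.0534]
tcp_rot: [-2.311, -2.122, 0.0]
wrist_force: [-0.7, -0.2, -0.6]
opening: 0.0397
gripper_force: 0.0
```

>>> arm_command --pt "0 0 10" --pt "0 0 0" --turn '[0,0]'

```text
time_s: 4.15
tool_pos: [0.3942, -0.2799, 0.0454]
tcp_rot: [-2.313, -2.124, 0.0]
wrist_force: [-0.5, 0.2, 0.3]
opening: 0.0401
gripper_force: 0.0
```

```bash
python3 - <<'E'
from h import *
w=snap('wrist','w1');s=snap('scene','s1')
cv2.imwrite('pics/v1.png',np.hstack([w['pixels'][150:400,170:470],cv2.resize(s['pixels'][170:320,260:440],(300,250))])[:,:,::-1])
E
```

```text
(no output)
```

View pics/v1.png

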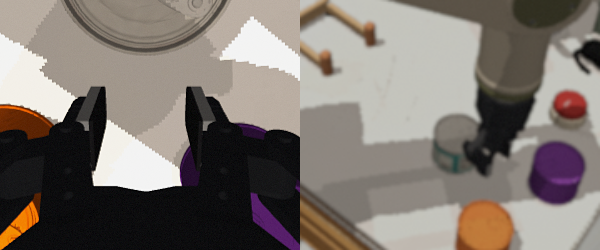

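The wrist crop shows the fingers straddling the tin's axis: finger centre at column 147, tin at 145. I'll start the gentle push.

>>> arm_command --pt "8 0 0" --pt "6 0 0" --pt "5 0 0" --pt "5 0 0" --pt "5 0 0" --turn '[0,0,0,0,0]'

```text
time_s: 4.88
tool_pos: [0.397, -0.2518, 0.0462]
tcp_rot: [2.314, 2.124, -0.001]
wrist_force: [-1.1, -1.0, -0.3]
opening: 0.0401
gripper_force: 0.8
```

>>> arm_command --pt "5 0 0" --pt "6 0 0" --pt "8 1 0" --pt "8 1 0" --pt "8 2 0" --turn '[0,0,0,0,0]'

```text
time_s: 5.5
tool_pos: [0.4041, -0.2169, 0.0461]
tcp_rot: [2.314, 2.124, -0.0]
wrist_force: [-0.9, -2.6, 1.4]
opening: 0.0398
gripper_force: 1.0
```

>>> arm_command --pt "8 2 0" --pt "8 2 0" --pt "8 2 0" --pt "8 2 0" --pt "8 2 0" --turn '[0,0,0,0,0]'

```text
time_s: 6.12
tool_pos: [0.4175, -0.1779, 0.0461]
tcp_rot: [2.314, 2.124, -0.0]
wrist_force: [-1.0, -2.9, 1.7]
opening: 0.0398
gripper_force: 1.1
```

>>> arm_command --pt "8 2 0" --pt "8 2 0" --pt "8 2 0" --pt "8 2 0" --pt "8 2 0" --turn '[0,0,0,0,0]'

```text
time_s: 6.75
tool_pos: [0.4309, -0.1389, 0.0461]
tcp_rot: [-2.314, -2.124, 0.0]
wrist_force: [-0.3, -2.3, 1.8]
opening: 0.04
gripper_force: 1.1
```

```bash
python3 - <<'E'
from h import *
w=snap('wrist','w2');s=snap('top','t2')
cv2.imwrite('pics/v2.png',np.vstack([w['pixels'][:,:,::-1],cv2.resize(s['pixels'][155:245,190:382],(427,200),interpolation=2)[:,:,::-1] if 0 else np.hstack([cv2.resize(s['pixels'][155:245,190:382],(427,200),interpolation=2),np.zeros((200,213,3),np.uint8)])[:,:,::-1]]))
E
```

```text
(no output)
```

View pics/v2.png

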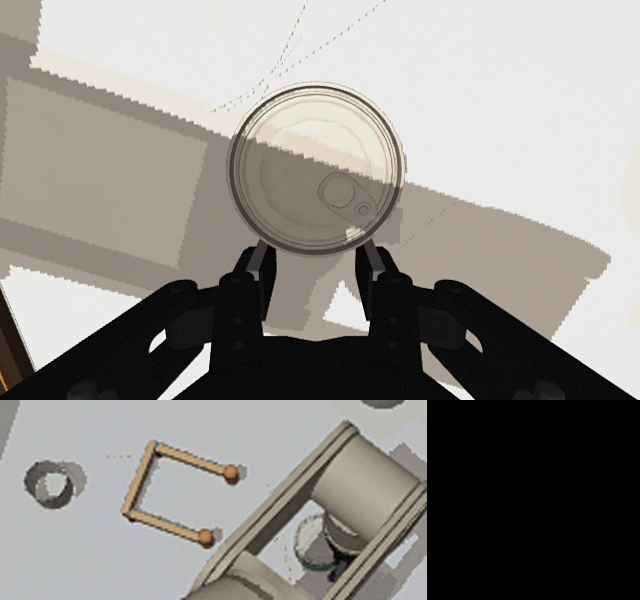

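The tin is nestled between both fingers, with the lid centre at (317,168) and the finger centre near column 316. Forces are about 3 N. I'll carry on to just before the gate.

>>> arm_command --pt "8 1 0" --pt "8 1 0" --pt "8 0 0" --pt "8 0 0" --pt "8 0 0" --turn '[0,0,0,0,0]'

```text
time_s: 7.48
tool_pos: [0.4361, -0.0991, 0.0461]
tcp_rot: [-2.314, -2.124, 0.0]
wrist_force: [0.0, -1.7, 0.6]
opening: 0.0401
gripper_force: 0.7
```

>>> arm_command --pt "8 0 0" --pt "8 0 0" --pt "8 0 0" --pt "8 0 0" --pt "0 0 0" --turn '[0,0,0,0,0]'

```text
time_s: 8.1
tool_pos: [0.4389, -0.0671, 0.046]
tcp_rot: [-2.313, -2.125, -0.0]
wrist_force: [-1.6, -0.6, 0.2]
opening: 0.0399
gripper_force: 0.0
```

```bash
python3 - <<'E'
from h import *
w=snap('wrist','w3');cv2.imwrite('pics/w3v.png',w['pixels'][:300,:,::-1])
print(telemetry.get_state()['tool_pos'],ray(w,*(317,168),.058))
E
```

```text
[ 0.43891024 -0.06741994  0.04608072] [ 0.44341768 -0.02136743  0.058     ]
```

View pics/w3v.png

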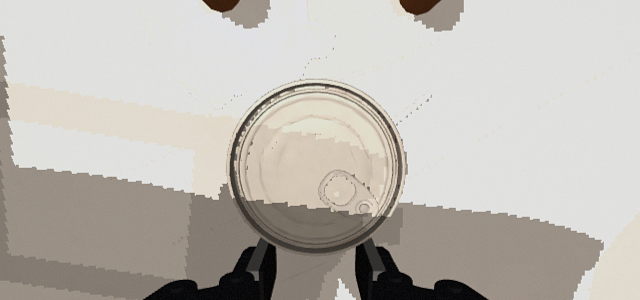

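Post bases show at (221,11) and (420,13), and the tin lid centre is at (317,167). I'll measure how well the tin is centred.

```bash
python3 - <<'E'
from h import *
w=load('w3');p=w['pixels'];hsv=cv2.cvtColor(p,cv2.COLOR_RGB2HSV)
m=((hsv[:30,:,1]>120)&(hsv[:30,:,2]<160)).astype(np.uint8)
n,l,st,c=cv2.connectedComponentsWithStats(m);B=[]
for i in range(1,n):
  if st[i][4]>40:
    ys,xs=np.where(l==i);print(st[i]);b=(xs[ys==ys.max()].mean(),ys.max()+.5);B.append(ray(w,*b,0)[:2]);print(b,B[-1])
ex=np.array([.996,-.085]);ey=np.array([.085,.996])
T=ray(w,316.5,167,.058)[:2];t0=np.array(telemetry.get_state()['tool_pos'][:2])
for q in B+[T,t0]: print(q@ex,q@ey)
E
```

```text
[203   0  36  12 292]
(np.float64(221.5), np.float64(11.5)) [0.39920346 0.05690909]
[400   0  40  15 400]
(np.float64(416.5), np.float64(14.5)) [0.50294089 0.04654462]
0.39276937089494784 0.09061375163015321
0.49697283067040976 0.08910841556293218
0.44325183664122236 0.016829455223155126
0.44288529662744625 -0.02984289172131148
```

>>> arm_command --pt "7 0 0" --pt "8 1 0" --pt "8 1 0" --pt "8 0 0" --pt "8 0 0" --turn '[0,0,0,0,0]'

```text
time_s: 8.78
tool_pos: [0.4443, -0.0285, 0.0461]
tcp_rot: [2.314, 2.125, -0.0]
wrist_force: [-0.5, -1.9, 0.4]
opening: 0.0398
gripper_force: 0.8
```

>>> arm_command --pt "8 0 0" --pt "8 0 0" --pt "7 0 0" --pt "6 0 0" --pt "6 0 0" --turn '[0,0,0,0,0]'

```text
time_s: 9.4
tool_pos: [0.4472, 0.0061, 0.0461]
tcp_rot: [2.315, 2.124, -0.0]
wrist_force: [0.4, -1.3, -0.0]
opening: 0.04
gripper_force: 0.8
```

```bash
python3 - <<'E'
from h import *
w=snap('wrist','w4');cv2.imwrite('pics/w4v.png',w['pixels'][:300,:,::-1])
print(telemetry.get_state()['tool_pos'])
E
```

```text
[0.44724311 0.00665714 0.04606788]
```

View pics/w4v.png

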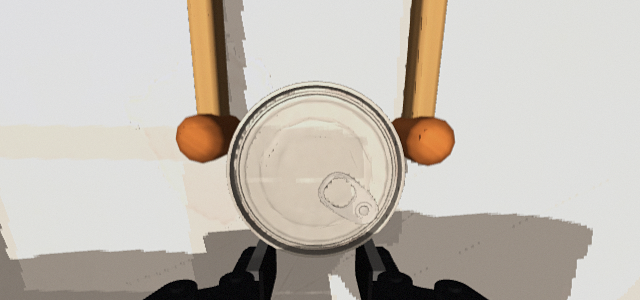

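The tin is centred between the posts: post tops at (202,138) and (430,140) have their middle at 316, and the tin is at 316.5. It is about 13 mm short of the post line, so I'll push about 79 mm more.

>>> arm_command --pt "6 0 0" --pt "6 0 0" --pt "6 0 0" --pt "6 0 0" --pt "6 0 0" --turn '[0,0,0,0,0]'

```text
time_s: 10.07
tool_pos: [0.4498, 0.036, 0.0461]
tcp_rot: [-2.314, -2.124, 0.0]
wrist_force: [-1.3, -1.4, -0.2]
opening: 0.0399
gripper_force: 0.7
```

>>> arm_command --pt "6 0 0" --pt "6 0 0" --pt "6 0 0" --pt "6 0 0" --pt "6 0 0" --turn '[0,0,0,0,0]'

```text
time_s: 10.7
tool_pos: [0.4524, 0.0659, 0.0461]
tcp_rot: [-2.315, -2.124, -0.0]
wrist_force: [-0.2, -2.0, -0.2]
opening: 0.0402
gripper_force: 0.7
```

>>> arm_command --pt "5 0 0" --pt "4 0 0" --pt "4 0 0" --pt "3 0 0" --pt "2 0 0" --turn '[0,0,0,0,0]'

```text
time_s: 11.32
tool_pos: [0.4539, 0.0836, 0.0461]
tcp_rot: [-2.314, -2.124, 0.0]
wrist_force: [0.1, -2.1, -0.4]
opening: 0.0402
gripper_force: 0.7
```

>>> arm_command --pt "0 0 0" --pt "-5 0 0" --pt "-8 0 0" --pt "-15 0 0" --pt "-20 0 0" --turn '[0,0,0,0,0]'

```text
time_s: 11.95
tool_pos: [0.4496, 0.0345, 0.0461]
tcp_rot: [2.314, 2.125, -0.0]
wrist_force: [0.7, 0.2, -0.5]
opening: 0.0398
gripper_force: 0.0
```

>>> arm_command --pt "-20 0 0" --pt "0 0 -20" --pt "0 0 -40" --pt "0 0 -50" --pt "0 0 0" --turn '[0,0,0,0,0]'

```text
time_s: 12.58
tool_pos: [0.4511, 0.0145, 0.1609]
tcp_rot: [2.31, 2.119, 0.009]
wrist_force: [0.8, -0.3, -0.6]
opening: 0.04
gripper_force: 0.0
```

```bash
python3 - <<'E'
from h import *
w=snap('wrist','w5');cv2.imwrite('pics/w5v.png',w['pixels'][:,:,::-1])
st=telemetry.get_state();print(st['tool_pos'],st['wrist_force'])
E
```

```text
[0.4496295  0.01467624 0.15832603] [-0.69033932  0.5771519  -0.41013904]
```

View pics/w5v.png

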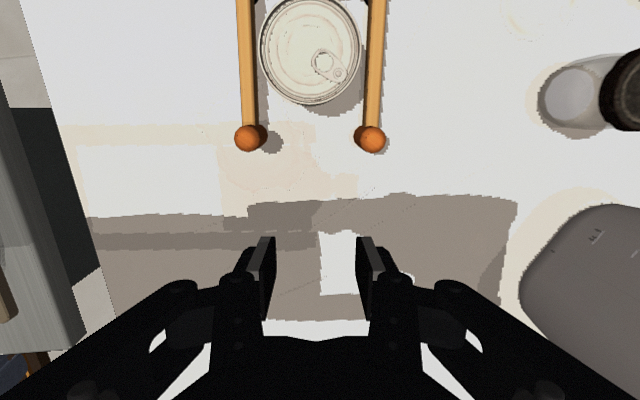

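The tin stands inside the tidy: lid centre (310,50), post tops (250,138) and (370,139). I'll compute its depth.

```bash
python3 - <<'E'
from h import *
w=load('w5')
a,b=[ray(w,*q,.052)[:2] for q in((248,137),(372,138))];t=ray(w,310,50,.058)[:2]
d=(b-a);print(np.hypot(*d));d/=np.hypot(*d);v=t-(a+b)/2;print('x',v@d,'y',v@[-d[1],d[0]])
E
```

```text
0.09848376626137313
x -0.00031053258565696555 y 0.06247446519718365
```

The tin is about 63 mm in and centred, which is well within limits. The arm is clear, so I'm handing in.

```bash
python3 -c "
from h import *
print(r.finish_job())"
```

```text
the job is handed in; nothing more can be done
None
```

The food tin stands upright inside the tidy, measured about 62 mm behind the post line and centred to within 1 mm, with the arm clear; the job is handed in, but no verdict came back.

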